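Front the row of ink bottles and lock it

TASK

The row of four square ink bottles has slid back from the end stop of its display track on the counter. With the fingertips only, push on the rearmost bottle so that the whole row slides along as one closed train until it is fully home against the end stop, then push the keeper bar by its upright tab all the way in across the track behind the row, and come away. Do not pinch, lift or tip any bottle, do not push the other three bottles directly, and leave the other things on the counter alone.

Things in the scene. Friction and masses are not known exactly. Their poses are not given: they have to be found in the camera images.
- track: straight aluminium display track, fixed to the counter: floor 57 mm wide, its top 4 mm above the counter, side walls 4 mm thick, their tops 16 mm above the counter, 49 mm clear between them. Origin on the centre line on the counter; its x axis points along the track to the end stop, y left, z up. It runs from x = -140 mm (open end, no wall) to the stop.
- track_home (a point): middle of the stop's inner face at floor height: x = +190 mm, y = 0 in the track's frame, 4 mm above the counter. The stop is a grey plate 42 mm high across the track. Sliding the whole row along takes a few newtons, up to about 10 N as it starts to move.
- guide (a point): middle of the keeper's fixed grey guide block, outside the left wall: x = -3, y = +66 mm in the track's frame, on its top 14 mm above the counter. Block 44 mm along the track, y +28 to +105 mm; parts of it with y below +60 mm stand 32 mm high. Its catch outside the right wall (y -28 to -40 mm, x -17 to +11 mm) is 32 mm high.
- bottle_1: square ink bottle, round dark cap; body 46 x 46 mm and 36 mm high, cap 34 mm across, 57 mm high in all, 0.08 to 0.15 kg; origin at the centre of its underside. First of the row, nearest the end stop.
- bottle_2: square ink bottle, round dark cap; body 46 x 46 mm and 36 mm high, cap 34 mm across, 57 mm high in all, 0.08 to 0.15 kg; origin at the centre of its underside. Second of the row.
- bottle_3: square ink bottle, round dark cap; body 46 x 46 mm and 36 mm high, cap 34 mm across, 57 mm high in all, 0.08 to 0.15 kg; origin at the centre of its underside. Third of the row.
- bottle_4: square ink bottle, round dark cap; body 46 x 46 mm and 36 mm high, cap 34 mm across, 57 mm high in all, 0.08 to 0.15 kg; origin at the centre of its underside. Last of the row, the rearmost, nearest the open end: its free rear face looks along the track's -x. The row starts about 40 to 90 mm short of the stop; when home this bottle's origin is at x = +29 mm in the track's frame, 4 mm above the counter.
- keeper (a joint): slide of the steel keeper bar (12 mm wide, centred on x = -3 mm of the track's frame, 18 to 28 mm above the counter). 0 = fully out to the left, clear of the channel; 0.056 m = fully in, right across the channel; moves along the track's -y with about 1.5 N of friction, no spring, stays where left. Goes in only when the row is home. Starts at 0 to 0.010.
- keeper_tab (a point): centre of the outer (left) face of the keeper's dark upright tab, the face to push on: tab 26 mm wide along the track, 6 mm thick, from 18 to 52 mm above the counter, this point at 40 mm. In the track's frame x = -3 mm, y = +103 mm when fully out and +47 mm when fully in.
- jar_red: round acrylic paint jar, 62 mm across, 72 mm high, stands to the left of the row; leave alone. Origin at the centre of its underside.
- eraser: eraser 48 x 22 x 12 mm lying to the right of the track; leave alone. Origin at the centre of its underside.
- tube_green: paint tube, 103 x 36 x 28 mm, lying on the counter on the left near the robot; leave alone. Origin at the centre of its underside.
- tube_blue: paint tube, 109 x 36 x 28 mm, lying farther off on the left; leave alone. Origin at the centre of its underside.
- marker_2: marker pen, 134 x 17 x 18 mm, lying to the right of the track; leave alone. Origin at the centre of its underside.
- glue_stick: upright glue stick, 27 mm across, 94 mm high, beyond the marker pens; leave alone. Origin at the centre of its underside.
There are look-alikes about, which are no part of the job. What is shaped like the bottle_4 but brown, green or yellow is not meant.

How it is judged (in metres and radians):
On the way, in this order (a step that is already met when the one before it is completed fails the run):
1. the row is home against the end stop (x of bottle_4 in the frame of track above 0.026 m and x of bottle_1 in the frame of track above 0.164 m), for 0.2 s.
2. the keeper bar is pushed in behind the row (all of step 1 and value of joint keeper above 0.052 m), for 0.2 s.
At the end, for the whole second after the job is handed in: The leading bottle stands within 3 mm of the end stop and the rearmost within 3 mm of its home place, all four upright on the track's floor and at rest, and the keeper bar is in to within 4 mm of its end (all of step 2 and linear speed of each of bottle_1, bottle_2, bottle_3, bottle_4 below 0.01 m/s and z of each of bottle_1, bottle_2, bottle_3, bottle_4 in the frame of track below 0.008 m and angle between each of bottle_1, bottle_2, bottle_3, bottle_4's own z axis and vertical below 0.08 rad); the robot touches nothing.
It fails at once if a bottle was lifted off the track (more than 8 mm) or tipped (z of any of bottle_1, bottle_2, bottle_3, bottle_4 in the frame of track above 0.012 m or angle between any of bottle_1, bottle_2, bottle_3, bottle_4's own z axis and vertical above 0.25 rad).
It fails at once if the row was pulled apart (a gap of more than 12 mm between neighbours) (distance between bottle_1 and bottle_2 above 0.058 m or distance between bottle_2 and bottle_3 above 0.058 m or distance between bottle_3 and bottle_4 above 0.058 m).
It fails at once if one of the three leading bottles was pushed directly (more than 1 N) (contact force between any of the fingers, the arm and bottle_1 above 1 N or contact force between any of the fingers, the arm and bottle_2 above 1 N or contact force between any of the fingers, the arm and bottle_3 above 1 N).
It fails at once if a bottle was taken between the fingers ((horizontal distance between the grasp point and bottle_1 below 0.018 m and z of the grasp point in the frame of bottle_1 below 0.055 m) or (horizontal distance between the grasp point and bottle_2 below 0.018 m and z of the grasp point in the frame of bottle_2 below 0.055 m) or (horizontal distance between the grasp point and bottle_3 below 0.018 m and z of the grasp point in the frame of bottle_3 below 0.055 m) or (horizontal distance between the grasp point and bottle_4 below 0.018 m and z of the grasp point in the frame of bottle_4 below 0.055 m)).
It fails at once if another thing on the counter was moved by more than 15 mm (distance of any of jar_red, eraser, tube_green, tube_blue, marker_2, glue_stick from where it was at the start of the episode above 0.015 m).
It also fails if it takes over 48 s, if anything falls off the work surface, if the arm or the gripper's body presses on something with over 40 N, if the wrist force passes 120 N, or if a joint passes its speed limit or range.

ROBOT

A 6-joint arm with a two-finger parallel gripper is mounted at the origin on a cart in front of the work surface, level with it; the furniture and walls round the work are solid. World frame = base frame: x ahead of the robot, y to its left, z up, the work surface at z = 0. Lengths are in m, angles in degrees, forces in N, time in s.
With the tool pointing down it reaches from about 0.4 to 0.825 m from the base axis. Payload 7 kg.
Tool frame: the origin (TCP) lies on the centre line of the jaws, within the pads' length; the fingertips stand 14 mm ahead of it and the grasp point (between the pads) lies 5 mm behind it; z points along the fingers, x is the direction in which the jaws open and shut, and the axes are right-handed (so a half turn about z gives the same grasp; the last joint's range is limited). The gripper opens to 88 mm and grips with 3 to 60 N. Pads are 19 mm wide; open, the fingers measure 130 mm over their backs; the gripper's body (78 mm by 193 mm) begins 47 mm behind the grasp point.
Start: joints at [79.933, 20.546, 0.682, 0, -70.136, -16.507], TCP at [0.302, 0.604, 0.241] pointing down, gripper open.
Joint ranges: [-176.03, 176.03], [-82.01, 121.73], [-58.28, 71.71], [-173.87, 95.51], [-174.79, -0.11], [-173.66, 173.66]. Speed limits (degrees/s): [136.94, 136.94, 172.46, 180, 180, 180].

INTERFACE

Orientations are given as [roll, pitch, yaw] about the fixed x, y, z axes, in that order (R = Rz(yaw) Ry(pitch) Rx(roll)).
In Python, from plant import * gives the robot as it stands.
- The arm moves only by the shell command python3 -m handwheel 'ROWS' [OPENING]. ROWS is JSON, a list of rows, each a list of 2 entries, a list of its own where there are three numbers: the shift along the tool's x, y, z each as a share of 0.2 m, from -1 to 1, then the turn, a rotation vector about the tool's x, y, z each as a share of 360 degrees, from -1 to 1. In form: [[[tx, ty, tz], [ax, ay, az]], ...]. A call has 1 to 5 rows; each row is the pose to reach, as a shift and turn from the pose commanded when the call began, along the tool's axes at that moment, turning the shorter way round; what a row does not reach only later rows make up. A row lasts 1/12 s, in which the tool goes at most 41.7 mm and 7.16 degrees, less where a joint would pass 70% of its speed; a pose out of reach is approached as far as the arm can. A call with a number of a shift or a turn outside -1 to 1 is refused whole. A call with a gripper value outside its range is refused whole. OPENING is the closure, from -1 (fully open) to 1 (shut), set as the call begins (- or left out, the last holds). The fingers move at their own pace and stop on an object; the grip force is fixed at half the most. Time passes only in rows, so rows that repeat a pose let the fingers close. It gives the time, the measured TCP pose, the force and the opening at its end, in the units of the state.
- get_obs(): the state, without advancing time (a new reading comes with each control period).
- snapshot(name): name is "side" or "top"; returns a dict with "color" (400x640x3 uint8, red, green, blue), "z_map" (400x640 float32, m along the optical axis (not along the pixel's ray), 0 where there is no reading), "intrinsics" (3x3 intrinsics, pixels), "rvec" (rotation vector, rad) and "tvec" (3), from world to camera coordinates, as OpenCV has them. Camera axes: x right, y down, z forward; pixel columns grow to the right and rows downward; lengths in m; the calibration is good to about 2 mm. A picture is of the moment at which its call begins.
- close_job(): hands the job in, once; it reports no verdict.
The state is a dict: "clock": time; "joint_pos": joint angles; "qvel": joint speeds; "tau": joint torques, N m; "tool_pos": TCP position; "orientation": TCP orientation; "force": force on the tool from outside, world axes, zero at the start; "moment": the same for the moment, N m; "opening": finger opening in m.
Only numpy, scipy, OpenCV 4.12 (cv2) and the standard library are available. Lean on these libraries where they do the work, as an engineer would, in place of code of your own. Each camera call takes 0.05 s, during which the arm holds its last target. There are 200 camera calls.

## Working session

There is one attempt and no reset: what is moved stays moved. The work goes in short steps, Python scripts to look and compute and a shell command to move; the robot and the scene stay as the last step left them, time stands still between calls to the robot, and variables do not carry over. Pictures are saved under pics/ and viewed, about 8 in all and at most 12, crops included, and the job is handed in when it is done.

```bash
mkdir -p pics; python3 - <<'E'
from plant import *
import cv2,numpy as np
print(get_obs())
for n in("top","side"):
    s=snapshot(n); cv2.imwrite(f"pics/{n}0.png",s["color"][:,:,::-1]); np.savez(f"{n}0.npz",**s)
    R=cv2.Rodrigues(np.array(s["rvec"]))[0]; print(n,s["intrinsics"],-R.T@np.array(s["tvec"]).ravel(),R[2])
E
```

```text
{'clock': 0.0, 'joint_pos': array([ 7.99316911e+01,  2.05916087e+01,  6.35101375e-01, -1.91677533e-02,
       -7.01365586e+01, -1.65079422e+01]), 'qvel': array([-0.12642615,  0.0308852 , -0.03018795, -0.00276241, -0.05420656,
        0.04964859]), 'tau': array([-1.54633934e-03, -5.82724714e+01,  2.93052953e+01,  6.99731693e+00,
        6.71006273e-03, -1.73979934e-04]), 'tool_pos': array([0.30179693, 0.60326344, 0.2396338 ]), 'orientation': array([-1.79990829e+02, -9.43501755e-02, -1.16582786e+02]), 'force': array([-0.27387976, -0.69679955,  0.51110553]), 'moment': array([ 0.03162999, -0.02859254,  0.01591292]), 'opening': 0.08737776608942649}
top [[401.25859089   0.         322.44265244]
 [  0.         401.25859089 196.93997846]
 [  0.           0.           1.        ]] [0.47487626 0.23101981 1.01035197] [ 0.10180698 -0.00549367 -0.994789  ]
side [[454.10040871   0.         312.46897354]
 [  0.         454.10040871 203.33092225]
 [  0.           0.           1.        ]] [0.25435591 1.27923174 0.49374936] [ 0.25598862 -0.89508825 -0.36508472]
```

View pics/top0.png

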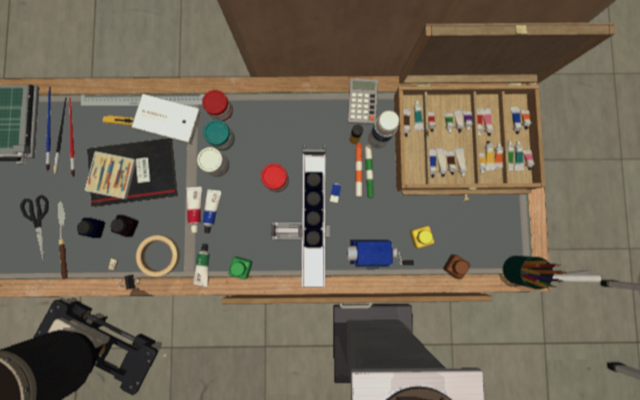

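View pics/side0.png

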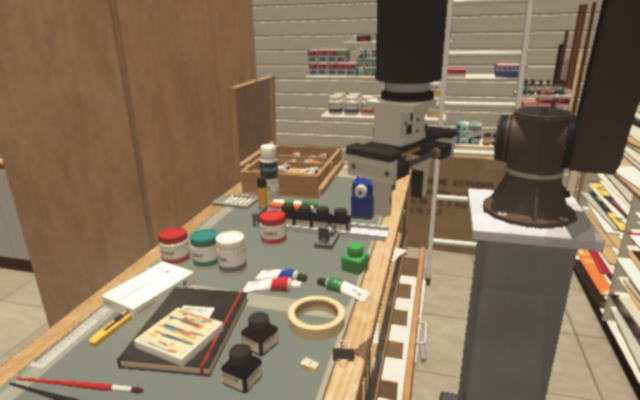

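Top view: the track is near column 314, with the stop at about (315,152) and the open end at about (314,286). The four black caps are at rows 181 to 238, and the keeper and guide are at about (290,230). The red jar is at (274,177), the eraser at (335,192) and the blue bottle at (372,253).

```bash
cat > h.py <<'E'
import cv2,numpy as np
def cloud(s):
    K=s["intrinsics"];R=cv2.Rodrigues(np.array(s["rvec"]))[0];t=np.array(s["tvec"]).ravel()
    z=s["z_map"];v,u=np.mgrid[:z.shape[0],:z.shape[1]]
    c=np.stack([(u-K[0,2])/K[0,0]*z,(v-K[1,2])/K[1,1]*z,z],-1)
    return (c-t)@R   # world
def ray(s,u,v,h):
    K=s["intrinsics"];R=cv2.Rodrigues(np.array(s["rvec"]))[0];t=np.array(s["tvec"]).ravel()
    d=R.T@np.array([(u-K[0,2])/K[0,0],(v-K[1,2])/K[1,1],1]);o=-R.T@t
    return o+d*(h-o[2])/d[2]
E
python3 - <<'E'
import numpy as np,cv2
from h import *
s=dict(np.load("top0.npz"));P=cloud(s);C=s["color"].astype(int)
# white floor + track
m=(C.min(2)>120); m[:, :295]=0;m[:,335:]=0;m[:145]=0;m[290:]=0
n,l,st,ce=cv2.connectedComponentsWithStats(m.astype(np.uint8))
for i in range(1,n):
    if st[i,4]>20: print("bright",st[i],ce[i].round(1))
m=(C.max(2)<45); m[:, :303]=0;m[:,326:]=0;m[:165]=0;m[250:]=0
n,l,st,ce=cv2.connectedComponentsWithStats(m.astype(np.uint8))
for i in range(1,n):
    if st[i,4]>20: print("dark",st[i],ce[i].round(1))
print("ctr z",(P[150:290:3,314]*1000).round(0)[:, [0,1,2]].tolist())
for r in (160,170,262,280): print(r,[(c,C[r,c].tolist(),(P[r,c,1:]*1000).round().tolist()) for c in list(range(299,306))+list(range(322,329))])
im=s["color"][145:295,255:355,::-1];im=cv2.resize(im,None,fx=4,fy=4,interpolation=cv2.INTER_CUBIC);cv2.imwrite("pics/crop.png",im)
E
```

```text
bright [ 295  154   34  134 1739] [313.3 231.9]
bright [330 195   5   8  34] [332.1 198.3]
bright [295 228   4  11  34] [296.1 233.1]
dark [305 173  18  74 751] [313.2 209.9]
ctr z [[690.0, 245.0, 43.0], [688.0, 246.0, 16.0], [683.0, 246.0, 4.0], [675.0, 246.0, 3.0], [668.0, 246.0, 3.0], [660.0, 246.0, 3.0], [652.0, 246.0, 5.0], [639.0, 246.0, 36.0], [628.0, 245.0, 59.0], [620.0, 245.0, 63.0], [613.0, 246.0, 60.0], [605.0, 246.0, 63.0], [600.0, 246.0, 48.0], [595.0, 246.0, 31.0], [584.0, 246.0, 59.0], [577.0, 246.0, 60.0], [570.0, 246.0, 61.0], [563.0, 246.0, 60.0], [555.0, 246.0, 62.0], [550.0, 246.0, 38.0], [542.0, 246.0, 42.0], [534.0, 246.0, 58.0], [527.0, 246.0, 61.0], [520.0, 246.0, 60.0], [513.0, 246.0, 61.0], [506.0, 247.0, 40.0], [499.0, 247.0, 36.0], [492.0, 247.0, 57.0], [485.0, 247.0, 57.0], [477.0, 247.0, 63.0], [470.0, 247.0, 58.0], [463.0, 247.0, 59.0], [456.0, 247.0, 39.0], [448.0, 248.0, 5.0], [440.0, 248.0, 4.0], [433.0, 248.0, 7.0], [426.0, 248.0, 4.0], [418.0, 248.0, 3.0], [411.0, 248.0, 3.0], [404.0, 248.0, 3.0], [396.0, 248.0, 3.0], [389.0, 248.0, 6.0], [381.0, 
[... 1530 characters left out ...]
0, 18.0]), (325, [129, 127, 122], [221.0, -0.0]), (326, [93, 96, 92], [218.0, 1.0]), (327, [93, 96, 92], [216.0, -1.0]), (328, [94, 97, 93], [213.0, -3.0])]
280 [(299, [186, 145, 107], [286.0, -0.0]), (300, [185, 147, 112], [283.0, 0.0]), (301, [188, 164, 143], [281.0, 2.0]), (302, [198, 190, 183], [278.0, 15.0]), (303, [177, 170, 165], [276.0, 2.0]), (304, [206, 198, 193], [273.0, 6.0]), (305, [218, 221, 216], [271.0, 4.0]), (322, [207, 210, 210], [229.0, 7.0]), (323, [184, 181, 178], [226.0, 19.0]), (324, [196, 187, 182], [224.0, 15.0]), (325, [179, 150, 127], [221.0, 1.0]), (326, [181, 140, 100], [219.0, -0.0]), (327, [186, 144, 103], [216.0, -2.0]), (328, [187, 146, 106], [214.0, -1.0])]
```

View pics/crop.png

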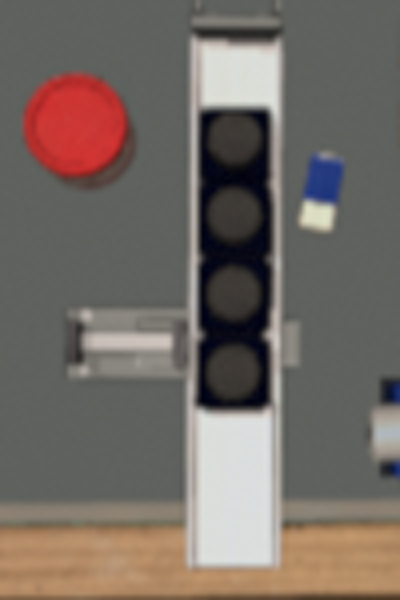

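The close-up shows four dark bottles (crop rows 108 to 408) with the stop at crop row 35. The keeper tab is at crop (75,343), the guide spans about (70–185, 310–378), and the right-hand catch is at (291,343). Next I'll compute the track frame and the first move.

```bash
cat > mv.py <<'E'
# print the handwheel shift/turn needed from present pose to a target TCP + yaw (tool down)
import sys,numpy as np
from scipy.spatial.transform import Rotation as R
from plant import *
def need(p,yaw):
    o=get_obs();r=R.from_euler("xyz",o["orientation"],degrees=True)
    g=R.from_euler("xyz",[180,0,yaw],degrees=True)
    print("tcp",o["tool_pos"].round(4),o["orientation"].round(2),"F",o["force"].round(2),"t",o["clock"])
    print("shift",(r.inv().apply(np.array(p)-o["tool_pos"])/.2).round(4),"turn",((r.inv()*g).as_rotvec()/2/np.pi).round(4))
if __name__=="__main__": a=list(map(float,sys.argv[1:])); need(a[:3],a[3])
E
python3 - <<'E'
import numpy as np,cv2
from h import *
from mv import need
s=dict(np.load("top0.npz"));C=s["color"].astype(float).mean(2)
def cross(a,lev): # first subpixel crossing
    k=np.where((a[:-1]<lev)!=(a[1:]<lev))[0][0]; return k+(lev-a[k])/(a[k+1]-a[k])
L=[]
for r in list(range(158,172))+list(range(250,270)):
    a=298+cross(C[r,298:305],140); b=330-cross(C[r,320:331][::-1],125)
    L.append([*( (ray(s,a,r,.016)+ray(s,b,r,.016))[:2]/2),ray(s,a,r,.016)[1]-ray(s,b,r,.016)[1]])
L=np.array(L);k=np.polyfit(L[:,0],L[:,1],1);print("width",L[:,2].mean(),"yaw",np.degrees(np.arctan(k[0])),k)
col=C[145:292,309:318].mean(1);print(dict(zip(range(145,160),col[:15].round())));print(dict(zip(range(280,292),col[135:].round())))
print("open end",ray(s,314,286.8,.004),"row rear face",ray(s,313,408/4+145-.4,.035), "cap1,4",ray(s,255+234/4-.4,145+139/4-.4,.061),ray(s,255+232/4-.4,145+372/4-.4,.061))
print("guide ends x",[ray(s,290,145+v/4-.4,.014)[0] for v in (309,378)],"catch x",[ray(s,327,145+v/4-.4,.032)[0] for v in (320,367)])
print("tab outer y top",ray(s,255+66/4-.4,230.5,.052),"guide outer",ray(s,255+68/4-.4,230.5,.014))
need([.40,.25,.2],-180)
E
```

```text
width 0.05836751354231314 yaw -0.8737288205135082 [-0.01525063  0.2564304 ]
{145: np.float64(95.0), 146: np.float64(95.0), 147: np.float64(94.0), 148: np.float64(96.0), 149: np.float64(113.0), 150: np.float64(124.0), 151: np.float64(100.0), 152: np.float64(56.0), 153: np.float64(40.0), 154: np.float64(70.0), 155: np.float64(123.0), 156: np.float64(175.0), 157: np.float64(208.0), 158: np.float64(218.0), 159: np.float64(219.0)}
{280: np.float64(220.0), 281: np.float64(220.0), 282: np.float64(220.0), 283: np.float64(220.0), 284: np.float64(221.0), 285: np.float64(215.0), 286: np.float64(178.0), 287: np.float64(144.0), 288: np.float64(144.0), 289: np.float64(146.0), 290: np.float64(141.0), 291: np.float64(138.0)}
open end [0.35547609 0.24856413 0.004     ] row rear face [0.45448708 0.24965688 0.035     ] cap1,4 [0.61448966 0.24765816 0.061     ] [0.47606695 0.24993485 0.061     ]
guide ends x [np.float64(0.5155544684041559), np.float64(0.4730172201513038)] catch x [np.float64(0.5072208948481334), np.float64(0.478760829096684)]
tab outer y top [0.49390168 0.34870184 0.052     ] guide outer [0.49464342 0.35213211 0.014     ]
tcp [0.3018 0.6033 0.2397] [-1.7999e+02 -8.0000e-02 -1.1658e+02] F [ 0.23 -0.79  0.31] t 0.1
shift [ 1.3599 -1.2295  0.2009] turn [-1.000e-04 -2.000e-04  1.762e-01]
```

The measurements agree. Wall width comes out at 58.4 mm (57 nominal) and yaw at -0.87°. Three references put the track origin at x≈0.496, y≈0.249, and bottle_4 sits about 49 mm short of home. I'll start the approach with the jaws closed.

```bash
python3 -m handwheel '[[[0.68,-0.615,0.1],[0,0,0.09]],[[0.68,-0.615,0.1],[0,0,0.09]],[[0.68,-0.615,0.1],[0,0,0.09]],[[0.68,-0.615,0.1],[0,0,0.09]],[[0.68,-0.615,0.1],[0,0,0.09]]]' 1; python3 mv.py .41 .250 .12 179.13
```

```text
clock: 0.52
tool_pos: [0.3511, 0.4223, 0.2197]
orientation: [-179.9, -0.1, -149.5]
force: [-0.8, -0.4, 0.1]
opening: 0.0602
tcp [0.3511 0.4223 0.2197] [-1.7995e+02 -1.3000e-01 -1.4946e+02] F [-0.77 -0.41  0.13] t 0.5167
shift [ 0.183 -0.891  0.5  ] turn [-0.0002 -0.0003  0.0872]
```

```bash
python3 -m handwheel '[[[0.183,-0.89,0.2],[0,0,0.087]],[[0.183,-0.89,0.2],[0,0,0.087]],[[0.183,-0.89,0.2],[0,0,0.087]],[[0.183,-0.89,0.2],[0,0,0.087]],[[0.183,-0.89,0.2],[0,0,0.087]]]' 1; python3 -m handwheel '[[[0,0,0],[0,0,0]],[[0,0,0],[0,0,0]],[[0,0,0],[0,0,0]]]'; python3 mv.py .41 .250 .029 179.13
```

```text
clock: 0.93
tool_pos: [0.411, 0.2514, 0.1793]
orientation: [-179.9, -0.1, 179.2]
force: [0.8, 0.5, -0.2]
opening: 0.0269
clock: 1.18
tool_pos: [0.4117, 0.256, 0.1808]
orientation: [180.0, 0.0, 179.7]
force: [0.6, -0.0, -0.0]
opening: 0.0068
tcp [0.4117 0.256  0.1808] [1.7998e+02 2.0000e-02 1.7973e+02] F [ 0.61 -0.04 -0.03] t 1.1833
shift [ 0.0088 -0.0302  0.7589] turn [0.0001 0.0001 0.0017]
```

```bash
python3 -m handwheel '[[[0.01,-0.03,0.2],[0,0,0.0017]],[[0.01,-0.03,0.4],[0,0,0.0017]],[[0.01,-0.03,0.6],[0,0,0.0017]],[[0.01,-0.03,0.6],[0,0,0.0017]],[[0.01,-0.03,0.6],[0,0,0.0017]]]' 1;python3 -m handwheel '[[[0,0,0],[0,0,0]],[[0,0,0],[0,0,0]],[[0,0,0],[0,0,0]]]'; python3 mv.py .41 .250 .029 179.13
python3 - <<'E'
from plant import *
import cv2
a=snapshot("top")["color"][140:295,215:415,::-1];b=snapshot("side")["color"][150:290,220:420,::-1]
cv2.imwrite("pics/a1.png",cv2.vconcat([cv2.resize(a,(600,465)),]));cv2.imwrite("pics/b1.png",cv2.resize(b,(600,420)))
E
```

```text
clock: 1.6
tool_pos: [0.4087, 0.2495, 0.0596]
orientation: [-179.8, -0.1, 179.2]
force: [-0.5, 0.7, 1.0]
opening: 0.0006
clock: 1.85
tool_pos: [0.4104, 0.2512, 0.0628]
orientation: [179.8, 0.1, 179.1]
force: [-0.3, 0.3, -0.3]
opening: -0.0
tcp [0.4104 0.2512 0.0628] [1.7981e+02 1.5000e-01 1.7914e+02] F [-0.34  0.27 -0.28] t 1.85
shift [ 0.0025 -0.0064  0.169 ] turn [0.0005 0.0004 0.    ]
```

View pics/b1.png

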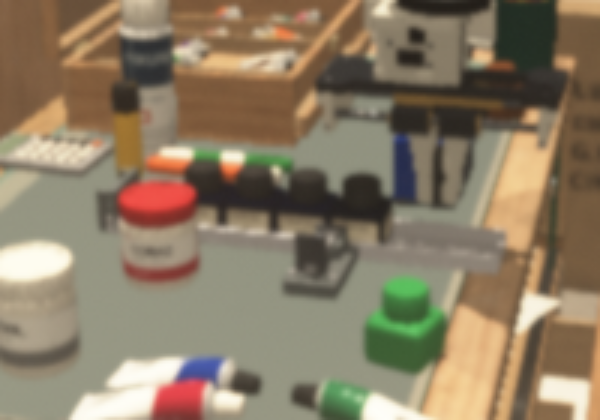

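The side view shows the shut fingers at about (440,170), above the track and clear behind bottle_4 at (365,210). I'll lower them between the walls and then move forward to contact.

```bash
python3 -m handwheel '[[[0,-0.006,0.08],[0,0,0]],[[0,-0.006,0.165],[0,0,0]],[[0,-0.006,0.165],[0,0,0]],[[0,-0.006,0.165],[0,0,0]],[[0,-0.006,0.165],[0,0,0]]]' 1;
python3 -m handwheel '[[[-0.02,0,0],[0,0,0]],[[-0.04,0,0],[0,0,0]],[[-0.06,0,0],[0,0,0]],[[-0.07,0,0],[0,0,0]],[[-0.07,0,0],[0,0,0]]]'; python3 -m handwheel '[[[0,0,0],[0,0,0]],[[0,0,0],[0,0,0]],[[0,0,0],[0,0,0]]]'
```

```text
clock: 2.37
tool_pos: [0.4099, 0.2488, 0.0285]
orientation: [180.0, 0.0, 179.1]
force: [0.8, -0.3, 0.4]
opening: -0.0
clock: 2.78
tool_pos: [0.4241, 0.2484, 0.0277]
orientation: [180.0, 0.0, 179.1]
force: [-0.5, -0.0, -0.4]
opening: 0.0001
clock: 3.03
tool_pos: [0.4233, 0.2481, 0.0275]
orientation: [-180.0, -0.0, 179.1]
force: [-0.4, 0.5, -0.4]
opening: 0.0004
```

```bash
python3 -m handwheel '[[[-0.01,-0.005,0],[0,0,0]],[[-0.02,-0.005,0],[0,0,0]],[[-0.03,-0.005,0],[0,0,0]],[[-0.04,-0.005,0],[0,0,0]],[[-0.05,-0.005,0],[0,0,0]]]'; python3 -m handwheel '[[[-0.01,0,0],[0,0,0]],[[-0.02,0,0],[0,0,0]],[[-0.03,0,0],[0,0,0]],[[-0.04,0,0],[0,0,0]],[[-0.05,0,0],[0,0,0]]]'; python3 -m handwheel '[[[-0.01,0,0],[0,0,0]],[[-0.02,0,0],[0,0,0]],[[-0.03,0,0],[0,0,0]],[[-0.04,0,0],[0,0,0]],[[-0.05,0,0],[0,0,0]]]'
```

```text
clock: 3.45
tool_pos: [0.4337, 0.2471, 0.0276]
orientation: [180.0, 0.0, 179.1]
force: [0.2, -0.0, 1.2]
opening: 0.0008
clock: 3.87
tool_pos: [0.4433, 0.2466, 0.0275]
orientation: [-180.0, -0.0, 179.1]
force: [-4.0, -0.9, 2.6]
opening: 0.0003
clock: 4.28
tool_pos: [0.4536, 0.2467, 0.0275]
orientation: [-180.0, -0.0, 179.1]
force: [-2.4, -0.4, 0.4]
opening: 0.0006
```

Contact came at TCP x≈0.44 with a push of about 2–4 N, so the row is sliding. The fingers are about 3 mm right of centre, so I'll trim that and carry on.

```bash
python3 -m handwheel '[[[-0.01,0.003,0],[0,0,0]],[[-0.02,0.006,0],[0,0,0]],[[-0.03,0.009,0],[0,0,0]],[[-0.04,0.012,0],[0,0,0]],[[-0.05,0.012,0],[0,0,0]]]'; python3 -m handwheel '[[[-0.01,0,0],[0,0,0]],[[-0.02,0,0],[0,0,0]],[[-0.03,0,0],[0,0,0]],[[-0.04,0,0],[0,0,0]],[[-0.05,0,0],[0,0,0]]]'
python3 - <<'E'
from plant import *
import cv2
s=snapshot("top");a=s["color"][145:295,255:355,::-1];cv2.imwrite("pics/a2.png",cv2.resize(a,None,fx=4,fy=4,interpolation=cv2.INTER_CUBIC))
E
```

```text
clock: 4.7
tool_pos: [0.4627, 0.248, 0.0274]
orientation: [-179.9, -0.1, 179.1]
force: [-7.5, -2.4, 5.8]
opening: 0.0003
clock: 5.12
tool_pos: [0.4727, 0.2479, 0.0274]
orientation: [-179.9, -0.1, 179.1]
force: [-6.5, -3.4, 4.5]
opening: 0.0002
```

View pics/a2.png

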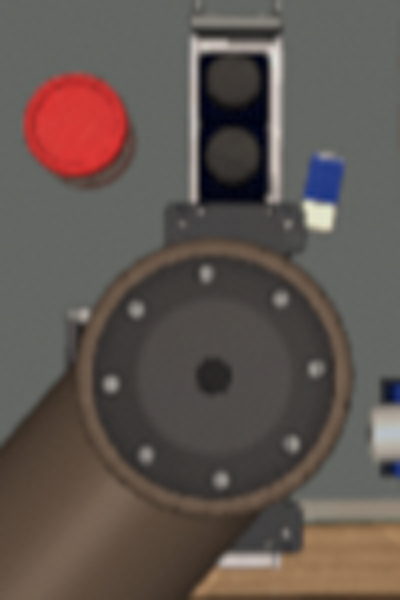

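Bottle_1's cap has gone from crop row 139 to row 80, about 35 mm, so some 14 mm remain. The train is closed and the eraser and jar haven't moved.

```bash
python3 -m handwheel '[[[-0.01,0,0],[0,0,0]],[[-0.02,0,0],[0,0,0]],[[-0.03,0,0],[0,0,0]],[[-0.04,0,0],[0,0,0]],[[-0.05,0,0],[0,0,0]]]'; python3 -m handwheel '[[[-0.007,0,0],[0,0,0]],[[-0.015,0,0],[0,0,0]]]'; python3 -m handwheel '[[[-0.007,0,0],[0,0,0]],[[-0.007,0,0],[0,0,0]]]'
```

```text
clock: 5.58
tool_pos: [0.4827, 0.2477, 0.0274]
orientation: [-179.9, -0.1, 179.1]
force: [-5.9, -2.0, 4.8]
opening: 0.0003
clock: 5.75
tool_pos: [0.4854, 0.2476, 0.0274]
orientation: [-179.9, -0.1, 179.1]
force: [-15.7, 1.6, 9.4]
opening: 0.0003
clock: 5.92
tool_pos: [0.4854, 0.2475, 0.0274]
orientation: [-179.9, -0.2, 179.0]
force: [-17.0, 1.0, 10.8]
opening: 0.0003
```

```bash
python3 -m handwheel '[[[-0.01,0,0],[0,0,0]],[[-0.01,0,0],[0,0,0]],[[-0.01,0,0],[0,0,0]]]'
python3 - <<'E'
from plant import *
import cv2
s=snapshot("top");a=s["color"][145:220,280:345,::-1];cv2.imwrite("pics/a3.png",cv2.resize(a,None,fx=7,fy=7,interpolation=cv2.INTER_CUBIC))
E
```

```text
clock: 6.17
tool_pos: [0.4855, 0.2474, 0.0273]
orientation: [-179.8, -0.4, 179.0]
force: [-28.4, 4.5, 17.9]
opening: 0.0003
```

View pics/a3.png

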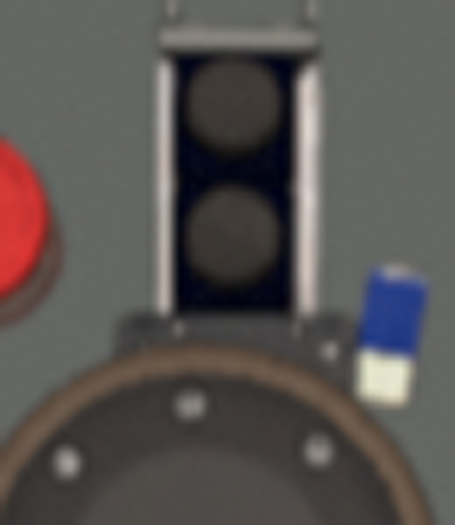

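Bottle_1's body is now flush against the stop (row ~52), with no floor visible between them. TCP x stayed at 0.4855 while the force rose from 16 to 28 N, so the row is home. I'll back off and lift.

```bash
python3 -m handwheel '[[[0.02,0,0],[0,0,0]],[[0.06,0,0],[0,0,0]],[[0.12,0,0],[0,0,0]],[[0.16,0,0],[0,0,0]],[[0.16,0,0],[0,0,0]]]';python3 -m handwheel '[[[0,0,-0.15],[0,0,0]],[[0,0,-0.35],[0,0,0]],[[0,0,-0.5],[0,0,0]],[[0,0,-0.5],[0,0,0]],[[0,0,-0.5],[0,0,0]]]'; python3 mv.py .495 .385 .12 179.13
python3 - <<'E'
from plant import *
import cv2
s=snapshot("side");a=s["color"][170:270,240:400,::-1];cv2.imwrite("pics/b2.png",cv2.resize(a,None,fx=4.5,fy=4.5,interpolation=cv2.INTER_CUBIC))
E
```

```text
clock: 6.63
tool_pos: [0.4564, 0.2488, 0.0276]
orientation: [-180.0, -0.0, 179.1]
force: [-0.4, -0.8, 0.6]
opening: 0.0006
clock: 7.05
tool_pos: [0.4589, 0.2502, 0.1298]
orientation: [179.8, 0.2, 179.1]
force: [-0.7, -1.7, -1.4]
opening: 0.0008
tcp [0.4589 0.2502 0.1298] [179.78   0.2  179.11] F [-0.67 -1.72 -1.36] t 7.05
shift [-0.1697  0.6765  0.0524] turn [ 0.0006  0.0006 -0.0001]
```

View pics/b2.png

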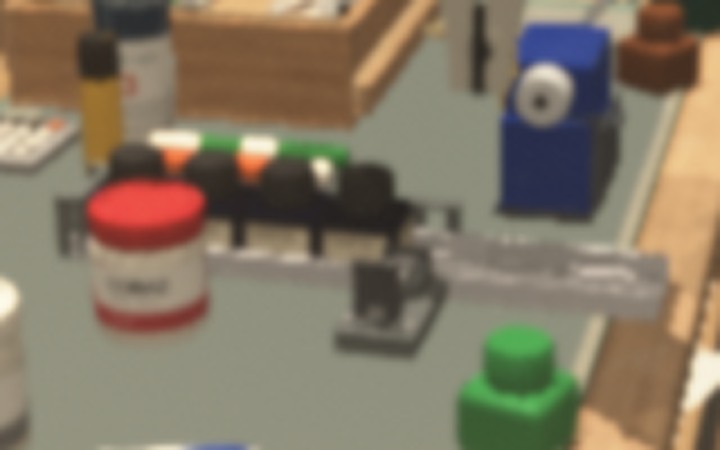

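The row is upright and home, and the channel behind it, with the catch at (437,215), is clear. The tab is at (375,285). I'll move over to its outer side.

```bash
python3 -m handwheel '[[[-0.17,0.68,0],[0,0,0]],[[-0.17,0.68,0],[0,0,0]],[[-0.17,0.68,0],[0,0,0]],[[-0.17,0.68,0],[0,0,0]],[[-0.17,0.68,0],[0,0,0]]]';python3 -m handwheel '[[[0,0,0.15],[0,0,0]],[[0,0,0.25],[0,0,0]],[[0,0,0.3],[0,0,0]],[[0,0,0.3],[0,0,0]],[[0,0,0.3],[0,0,0]]]'; python3 mv.py .495 .385 .0505 179.13
python3 - <<'E'
from plant import *
import cv2
s=snapshot("side");a=s["color"][170:270,240:400,::-1];cv2.imwrite("pics/b3.png",cv2.resize(a,None,fx=4.5,fy=4.5,interpolation=cv2.INTER_CUBIC))
E
```

```text
clock: 7.52
tool_pos: [0.4944, 0.3874, 0.1251]
orientation: [-179.9, -0.1, 179.2]
force: [-0.1, -0.7, -0.2]
opening: 0.0009
clock: 7.93
tool_pos: [0.4939, 0.3838, 0.0669]
orientation: [-179.9, -0.1, 179.1]
force: [-0.5, 0.5, 0.1]
opening: 0.0003
tcp [0.4939 0.3838 0.0669] [-1.7989e+02 -5.0000e-02  1.7910e+02] F [-0.51  0.48  0.09] t 7.9333
shift [-0.0056  0.0062  0.0822] turn [-0.0003 -0.0001 -0.0001]
```

View pics/b3.png

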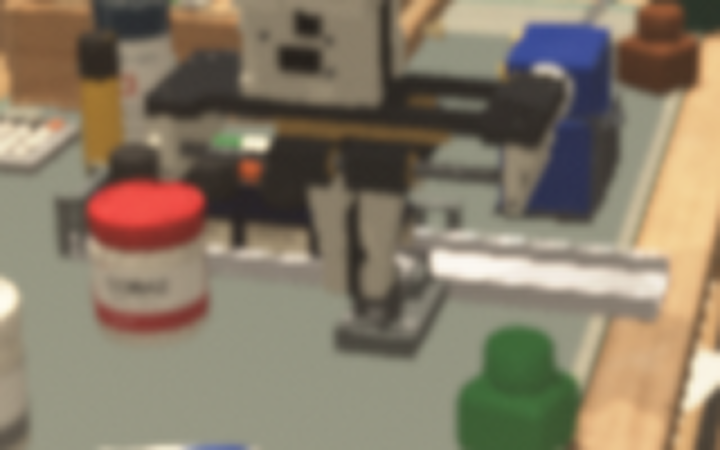

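The fingers are now directly outside the tab at (370,270). I'll lower to z≈0.050, which puts the tips about 36 mm up, and push along -y.

```bash
python3 -m handwheel '[[[0,0,0.04],[0,0,0]],[[0,0,0.08],[0,0,0]],[[0,-0.02,0.08],[0,0,0]],[[0,-0.05,0.08],[0,0,0]],[[0,-0.07,0.08],[0,0,0]]]';python3 -m handwheel '[[[0,-0.02,0],[0,0,0]],[[0,-0.04,0],[0,0,0]],[[0,-0.06,0],[0,0,0]],[[0,-0.08,0],[0,0,0]],[[0,-0.1,0],[0,0,0]]]';python3 -m handwheel '[[[0,-0.02,0],[0,0,0]],[[0,-0.04,0],[0,0,0]],[[0,-0.06,0],[0,0,0]],[[0,-0.08,0],[0,0,0]],[[0,-0.1,0],[0,0,0]]]'
```

```text
clock: 8.4
tool_pos: [0.4937, 0.3697, 0.0516]
orientation: [-180.0, -0.0, 179.1]
force: [0.4, -0.0, -0.2]
opening: 0.0004
clock: 8.82
tool_pos: [0.4937, 0.3506, 0.0519]
orientation: [179.9, 0.0, 179.1]
force: [-0.7, 1.4, 1.4]
opening: 0.0007
clock: 9.23
tool_pos: [0.4934, 0.3303, 0.0517]
orientation: [180.0, 0.0, 179.1]
force: [-0.2, 2.9, 1.0]
opening: 0.0005
```

```bash
python3 -m handwheel '[[[0,-0.02,0],[0,0,0]],[[0,-0.04,0],[0,0,0]],[[0,-0.06,0],[0,0,0]],[[0,-0.08,0],[0,0,0]],[[0,-0.1,0],[0,0,0]]]';python3 -m handwheel '[[[0,-0.01,0],[0,0,0]],[[0,-0.02,0],[0,0,0]],[[0,-0.03,0],[0,0,0]],[[0,-0.03,0],[0,0,0]]]'
```

```text
clock: 9.65
tool_pos: [0.493, 0.3102, 0.0516]
orientation: [180.0, 0.0, 179.1]
force: [1.0, 1.6, 0.9]
opening: 0.0001
clock: 9.98
tool_pos: [0.4929, 0.307, 0.0517]
orientation: [179.7, 0.1, 179.1]
force: [-3.5, 12.0, -3.3]
opening: 0.0002
```

```bash
python3 -m handwheel '[[[0,-0.01,0],[0,0,0]],[[0,-0.015,0],[0,0,0]],[[0,-0.015,0],[0,0,0]]]';python3 -m handwheel '[[[0,0.05,0],[0,0,0]],[[0,0.15,0],[0,0,0]],[[0,0.2,0],[0,0,0]],[[0,0.2,0],[0,0,0]]]';python3 -m handwheel '[[[0,0,-0.2],[0,0,0]],[[0,0,-0.4],[0,0,0]],[[0,0,-0.6],[0,0,0]],[[0,0,-0.75],[0,0,0]],[[0,0,-0.75],[0,0,0]]]';python3 -m handwheel '[[[0,0.2,0],[0,0,0]],[[0,0.4,0],[0,0,0]],[[0,0.6,0],[0,0,0]],[[0,0.75,0],[0,0,0]],[[0,0.75,0],[0,0,0]]]';python3 -m handwheel '[[[0,0,0],[0,0,0]],[[0,0,0],[0,0,0]],[[0,0,0],[0,0,0]]]'
python3 - <<'E'
from plant import *
from h import *
s=snapshot("top");a=s["color"][145:295,255:355,::-1];cv2.imwrite("pics/a4.png",cv2.resize(a,None,fx=4,fy=4,interpolation=cv2.INTER_CUBIC))
E
```

```text
clock: 10.23
tool_pos: [0.4931, 0.3067, 0.0518]
orientation: [179.5, 0.2, 179.1]
force: [-6.0, 20.6, -5.9]
opening: 0.0003
clock: 10.57
tool_pos: [0.4933, 0.3428, 0.0512]
orientation: [-180.0, -0.0, 179.2]
force: [-0.9, -0.5, 0.4]
opening: 0.0006
clock: 10.98
tool_pos: [0.4957, 0.3426, 0.2088]
orientation: [179.6, 0.4, 179.1]
force: [0.7, 1.2, -0.5]
opening: 0.0007
clock: 11.4
tool_pos: [0.4952, 0.4952, 0.1996]
orientation: [-179.9, -0.0, 179.2]
force: [-0.0, 0.4, -0.5]
opening: 0.0005
clock: 11.65
tool_pos: [0.4957, 0.4901, 0.2013]
orientation: [-179.9, -0.0, 179.1]
force: [0.5, -0.2, -0.8]
opening: 0.0003
```

View pics/a4.png

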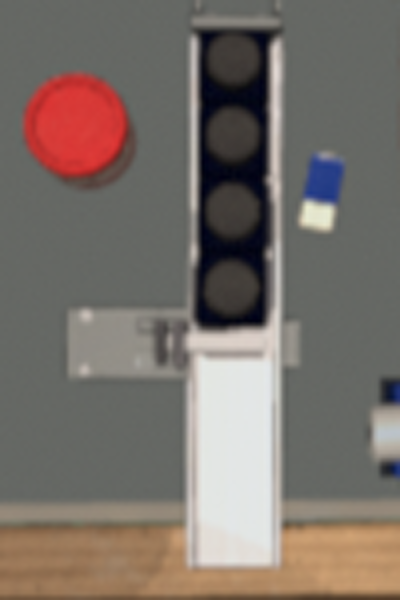

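The row is flush against the stop and the keeper bar lies across the channel at row 342, right behind bottle_4. The tab moved about 52 mm from its start at roughly 3 mm. The jar and eraser are where they were, so I'll hand the job in.

```bash
python3 - <<'E'
from plant import *
from h import *
s=snapshot("top")
print("cap1,4",[ray(s,312.9,145+v/4-.4,.061)[:2].round(4) for v in (60,287)],"tab",ray(s,255+153/4-.4,230.5,.052)[1]-.2489)
close_job()
E
```

```text
cap1,4 [array([0.6624, 0.2478]), array([0.5261, 0.2488])] tab 0.04807482719597578
the job is handed in; nothing more can be done
```

The row is home against the end stop and the keeper bar is in behind it. I handed the job in at about 12 s on the robot's clock, but the interface reports no verdict. I pushed only the rearmost bottle, with the shut fingertips, then the keeper by its tab, and backed the arm off clear of everything.

**Last checks:**
- **Row, by force:** it stopped firmly, with no further travel as the push rose from 16 to 28 N. The top picture shows no floor between bottle_1 and the stop.
- **Row, by camera:** bottle_4 measures about +30 mm along the track against +29 mm when home, and bottle_1 about +166 mm against a required 164 mm or more. These readings are good to only about 2 mm, so bottle_1's margin is within that error.
- **Keeper:** it stopped at its end as the push rose from 12 to 21 N. The tab face reads about +48 mm against +47 mm when fully in, so the bar is in about 55 mm.
- **Other things:** the jar and eraser look unmoved in the last picture. I didn't measure the other things on the counter after the job, but the arm never came near them.

**Disagreements:** contact with bottle_4 came about 6 mm later than I had computed, and the fingers ran up to 3 mm right of the track's centre until I trimmed them. Neither affected the result.

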